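Lay up a tile-and-cork trivet on the glue stand

ROBOT

A 6-joint arm with a two-finger parallel gripper is mounted at the origin on the work surface. World frame = base frame: x ahead of the robot, y to its left, z up, the work surface at z = 0. Lengths are in mm, angles in degrees, forces in N, time in s.
With the tool pointing down it reaches from about 300 to 850 mm from the base axis. Payload 4.2 kg.
Tool frame: the origin (TCP) lies on the centre line of the jaws, within the pads' length; the fingertips stand 11 mm ahead of it and the grasp point (between the pads) lies 8 mm behind it; z points along the fingers, y is the line along which they close (so a half turn about z gives the same grasp; the last joint's range is limited). The gripper opens to 91 mm and grips with 3 to 60 N. Pads are 32 mm wide; open, the fingers measure 118 mm over their backs; the gripper's body (76 mm by 178 mm) begins 60 mm behind the grasp point.
Start: joints at [64.286, 18.312, 89.639, -0, 72.044, -1.146], TCP at [239.077, 522.957, 224.976] pointing down, gripper open.
Joint ranges: [-177.97, 177.97], [-48.28, 115.42], [12.27, 149.76], [-77.06, 257.06], [2.81, 150.46], [-146.56, 146.56]. Speed limits (degrees/s): [147.25, 147.25, 180, 180, 180, 180].

INTERFACE

Orientations are given as [roll, pitch, yaw] about the fixed x, y, z axes, in that order (R = Rz(yaw) Ry(pitch) Rx(roll)).
In Python, from workcell import env, grab_frame, camera_model, models gives the robot as it stands.
- The arm moves only by the shell command python3 -m crank 'ROWS' [FORCE]. ROWS is text: rows parted by semicolons, each of 7 numbers parted by spaces: the closure, from -1 (fully open) to 1 (shut), so that 0 is half open, then the shift along the tool's x, y, z in mm, then the turn, a rotation vector about the tool's x, y, z in degrees. A call has 1 to 10 rows; each row shifts and turns the commanded pose from where the row before left it, along the tool's axes as they then stand; what a row does not reach is not made up. A row lasts 1/8 s, in which the tool goes at most 62.5 mm and 10.7 degrees, less where a joint would pass 70% of its speed; a pose out of reach is approached as far as the arm can. A call is refused whole if a number of a shift passes 62.5 or a number of a turn 10.7, either way. A call with a gripper value outside its range is refused whole. The fingers move at their own pace and stop on an object; FORCE is the grip in N (left out, the last holds). Time passes only in rows, so rows that do not move let the fingers close. It gives the time, the measured TCP pose, the force, the opening and the grip force at its end, in the units of the state.
- env.state(): the state, without advancing time (a new reading comes with each control period).
- grab_frame(name): name is "side" or "top"; returns the picture (400x640x3 uint8, blue, green, red); there is no depth.
- camera_model(name): a dict with "K" (3x3 intrinsics, pixels), "k1" (the pictures are not rectified: a ray, as slopes to the right and down, at radius r is drawn at 1 + k1 r^2 times it, then the intrinsics apply), "R" (3x3) and "t" (3): a world point X has camera coordinates R X + t. Camera axes: x right, y down, z forward; pixel columns grow to the right and rows downward; lengths in mm; the calibration is good to about 2 mm. A picture is of the moment at which its call begins. camera_model takes no time and is no camera call.
- env.job_done(): hands the job in; it is judged then, once.
Trained networks look in the newest picture that a camera, given by its name, has taken for a name from the list of things; names that differ only in an ending like _2 or _b are one class to them, and where a whole thing is asked for, a point or a joint stands for the part that bears it (a point fixed in the world has none). Each returns a list of dicts, best first, with "p" (0 to 1); they miss things now and then, are a little off and sometimes report something else, mostly with a low value. They report only what shows in the picture. A call takes as long as a camera call. They do not tell look-alikes from the thing itself.
- models.search_frame(name, camera): "point" ([x, y, z] in mm, in world coordinates, good to about 4 mm: the middle of the surface that is visible of it).
The state is a dict: "time_s": time; "qpos": joint angles; "qvel": joint speeds; "effort": joint torques, N m; "ee_pos": TCP position; "ee_rot": TCP orientation; "force": force on the tool from outside, world axes, zero at the start; "torque": the same for the moment, N m; "gripper_width": finger opening in mm; "gripper_force": force on a finger pad.
Only numpy, scipy, OpenCV 4.12 (cv2) and the standard library are available. Lean on these libraries where they do the work, as an engineer would, in place of code of your own. Each camera call takes 0.05 s, during which the arm holds its last target. There are 200 camera calls.

TASK

Glue-up of a trivet on the layup stand: swing the dust cover on its pin off the round bed, well past a quarter turn, and leave it open. Slide the stone tile from its ledge onto the bed so that it lies centred there, then slide the cork disc from the other ledge to lie centred on the tile (slide both, do not lift them off the stand), and gently set the knobbed steel weight upright in the middle of the cork. Leave the roll of tape, the glue jar and the screwdriver where they are.

Things in the scene. Friction and masses are not known exactly. Their poses are not given: they have to be found in the camera images.
- stand: Fixed grey layup stand: base board 185 x 470 x 14 mm, a round bed in the middle, a flat raised ledge on either side. Origin on the table under the centre of the bed; x points away from the robot (give or take the yaw), y to the left along the stand, z up. No rims on the ledges, and nothing stops a disc at the bed's centre.
- tile_ledge (a point): Middle of the tile's ledge: flat, 150 mm along the stand's x by 164 mm along y, on the +y side (y = 68 to 232 mm of the stand), its top 32 mm above the table.
- cork_ledge (a point): Middle of the cork's ledge: flat, 150 mm along the stand's x by 164 mm along y, on the -y side (y = -68 to -232 mm of the stand), its top 44 mm above the table.
- bed (a point): Centre of the top face of the round aluminium bed, 130 mm in diameter, 30 mm above the table: 2 mm below the tile's ledge; a 12 mm tile lying on it has its top 2 mm below the cork's ledge. The gap between the bed and each ledge is 3 mm at its narrowest. Axes as stand.
- pin (a point): The cover's upright pivot pin, at x = -88 mm, y = 0 of the stand, at the height of the cover's underside (68 mm above the table). A post 20 mm in diameter stands under it; the pin tops out at 82 mm.
- cover (a joint): Turn of the flat grey dust cover (124 mm disc, 5 mm thick) about its pin, rad: 0 = over the bed, growing clockwise from above (towards the stand's -y, then to the robot), stop at 2.4. At angle a the knob lies from the pin in the direction (cos a, -sin a) of the stand's axes. Starts at 0 to 0.35; moves with about 1.5 N at the knob, stays where left. No spring.
- cover_knob (a point): Top of the black upright knob, 18 mm in diameter and 35 mm tall, standing on the middle of the cover, 88 mm from the pin: it spans 73 to 108 mm above the table. Push it sideways.
- tile: Round stone tile, loose, 110 mm in diameter, 12 mm thick, about 0.25 kg. Origin at the centre of its underside, z up. Starts lying flat on the +y ledge, too wide to be grasped.
- cork: Round cork disc, loose, 110 mm in diameter, 12 mm thick, about 0.06 kg. Origin at the centre of its underside, z up. Starts lying flat on the -y ledge, too wide to be grasped.
- weight: Loose steel press weight, about 0.55 kg: a disc 70 mm in diameter and 16 mm thick with a dark upright cylindrical knob, 26 mm in diameter and 40 mm tall, on its middle (56 mm tall in all). Origin at the centre of its underside, z up. Stands on the table left or right of the stand.
- tape: Bystander: roll of blue tape lying flat, 90 mm outside diameter, 60 mm hole, 25 mm tall, on the table on the side of the stand where the weight is not. Origin at the centre of its underside.
- jar: Bystander: small closed glass glue jar, 60 mm in diameter, 75 mm tall, upright on the table near the far right end of the stand. Origin at the centre of its underside.
- driver: Bystander: screwdriver 190 mm long lying on the table beyond the stand, along its own x. Origin at its middle, on its underside.
Mind the look-alikes: they are no part of the job. Leave any red look-alike of the tile alone. Leave any green look-alike of the weight alone.

How it is judged (in metres and radians):
On the way, in this order (a step that is already met when the one before it is completed fails the run):
1. the dust cover is swung off the bed, more than 1.7 rad open (value of joint cover above 1.7 rad), for 0.2 s.
2. the tile lies flat on the bed, centred within 10 mm (value of joint cover above 1.7 rad and horizontal distance between tile and bed below 0.01 m and z of tile in the frame of bed below 0.003 m and angle between tile's own z axis and vertical below 0.05 rad), for 0.2 s.
3. the cork lies flat on the tile, centred on it within 10 mm (all of step 2 and horizontal distance between cork and tile below 0.01 m and z of cork in the frame of tile below 0.0145 m and angle between cork's own z axis and vertical below 0.05 rad), for 0.2 s.
At the end, for the whole second after the job is handed in: The cover stands open by more than 1.7 rad; the tile lies flat on the bed within 10 mm of its centre, the cork flat on the tile within 10 mm of the tile's centre, the weight upright on the cork within 12 mm of the cork's centre; all at rest and released (all of step 3 and horizontal distance between weight and cork below 0.012 m and z of weight in the frame of cork between 0.009 and 0.0145 m and angle between weight's own z axis and vertical below 0.06 rad and linear speed of each of tile, cork, weight below 0.02 m/s); the robot touches nothing.
It fails at once if the tile is lifted off the stand (underside more than 55 mm above the table) (height (world z) of tile above 0.055 m).
It fails at once if the cork is lifted off the stand (underside more than 68 mm above the table) (height (world z) of cork above 0.068 m).
It fails at once if the weight is dropped or rammed onto the cork (more than 60 N) (contact force between weight and cork above 60 N).
It fails at once if the tape, the glue jar or the screwdriver is moved by more than 30 mm (distance of any of tape, jar, driver from where it was at the start of the episode above 0.03 m).
It also fails if it takes over 72 s, if anything falls off the work surface, if the arm or the gripper's body presses on something with over 40 N, if the wrist force passes 120 N, or if a joint passes its speed limit or range.

## Working session

There is one attempt and no reset: what is moved stays moved. The work goes in short steps, Python scripts to look and compute and a shell command to move; the robot and the scene stay as the last step left them, time stands still between calls to the robot, and variables do not carry over. Pictures are saved under pics/ and viewed, at most 13 in all, crops included, and the job is handed in when it is done.

```bash
ls; mkdir -p pics; python3 - <<'E'
from workcell import env, grab_frame, camera_model, models
import cv2,numpy as np
for c in ("top","side"):
    cv2.imwrite(f"pics/{c}0.png",grab_frame(c))
    m=camera_model(c);print(c,m["K"],m["k1"],(-np.array(m["R"]).T@np.array(m["t"])).round())
    for n in ("stand","cover","cover_knob","tile","cork","weight","tape","jar","driver"):
        print(n,[(np.round(d["point"]).tolist(),round(d["p"],2)) for d in models.search_frame(n,c)])
s=env.state();print(s["time_s"],s["ee_pos"],s["ee_rot"],s["gripper_width"])
E
```

```text
pics
top [[460.24544073   0.         310.13672506]
 [  0.         460.24544073 207.79382566]
 [  0.           0.           1.        ]] -0.0033322646081623128 [ 466.   -4. 1200.]
stand [([573.0, 41.0, 31.0], 0.62)]
cover [([586.0, 24.0, 69.0], 0.93)]
cover_knob [([588.0, 27.0, 78.0], 0.73), ([682.0, -386.0, 73.0], 0.43), ([594.0, 193.0, 46.0], 0.18)]
tile [([596.0, 192.0, 45.0], 0.97), ([669.0, 384.0, 14.0], 0.83), ([588.0, 25.0, 79.0], 0.44)]
cork [([577.0, -107.0, 59.0], 0.9)]
weight [([498.0, -368.0, 14.0], 0.96), ([376.0, -315.0, 16.0], 0.95)]
tape [([448.0, 382.0, 27.0], 0.77)]
jar [([681.0, -388.0, 78.0], 0.87), ([574.0, 45.0, 29.0], 0.21)]
driver [([815.0, 80.0, 25.0], 0.89)]
side [[494.26626174   0.         319.34075234]
 [  0.         494.26626174 195.5358241 ]
 [  0.           0.           1.        ]] -0.09586478913345652 [ 407. -957. 1050.]
stand [([571.0, -14.0, 28.0], 0.82)]
cover [([586.0, 18.0, 75.0], 0.82)]
cover_knob [([588.0, 13.0, 73.0], 0.79)]
tile [([596.0, 186.0, 39.0], 0.86), ([663.0, 386.0, 12.0], 0.83)]
cork [([577.0, -108.0, 51.0], 0.95)]
weight [([493.0, -379.0, 17.0], 0.72), ([372.0, -325.0, 16.0], 0.59)]
tape [([445.0, 369.0, 24.0], 0.88)]
jar [([680.0, -414.0, 65.0], 0.9), ([493.0, -382.0, 17.0], 0.24)]
driver []
1.0 [239.05941214 522.95586482 224.98957006] [ 1.79993495e+02 -6.80538881e-04  1.55434901e+02] 91.0439459500434
```

View pics/top0.png

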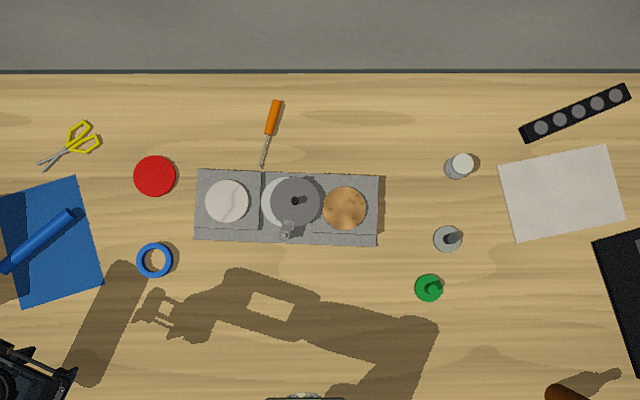

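View pics/side0.png

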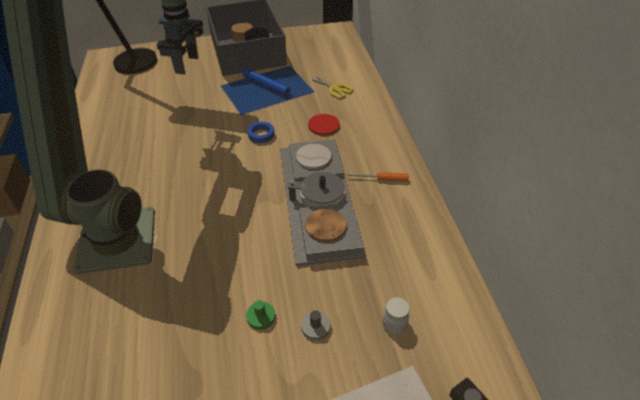

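```bash
cat > h.py <<'E'
import numpy as np,cv2
from workcell import env, grab_frame, camera_model, models
def px2w(c,uv,z):
    m=camera_model(c);K=np.array(m["K"]);R=np.array(m["R"]);t=np.array(m["t"])
    uv=np.atleast_2d(np.float64(uv)).reshape(-1,1,2)
    n=cv2.undistortPoints(uv,K,np.array([m["k1"],0,0,0,0])).reshape(-1,2)
    d=np.c_[n,np.ones(len(n))]@R; o=-R.T@t
    return o[:2]+d[:,:2]*((z-o[2])/d[:,2:])
def w2px(c,X):
    m=camera_model(c);R=np.array(m["R"])
    return cv2.projectPoints(np.float64(X).reshape(-1,3),cv2.Rodrigues(R)[0],np.float64(m["t"]),np.array(m["K"]),np.array([m["k1"],0,0,0,0]))[0].reshape(-1,2)
def circ(P):
    A=np.c_[2*P,np.ones(len(P))];s=np.linalg.lstsq(A,(P**2).sum(1),rcond=None)[0]
    return s[:2].round(1),round(float(np.sqrt(s[2]+s[:2]@s[:2])),1)
def shot(name,c="top"):
    im=grab_frame(c);cv2.imwrite(f"pics/{name}.png",im);return im
def stand2w(p,S):  # S=(x,y,yaw deg)
    a=np.radians(S[2]);return np.array(S[:2])+np.atleast_2d(p)@np.array([[np.cos(a),np.sin(a)],[-np.sin(a),np.cos(a)]])
def mask(c,im,kind,near,z):
    h=cv2.cvtColor(im,cv2.COLOR_BGR2HSV).astype(int);H,Sa,V=h[...,0],h[...,1],h[...,2]
    if kind=="tile": m=(V>150)&(Sa<50)
    if kind=="cork": m=(H>4)&(H<22)&(Sa>70)
    u=w2px(c,[near[0],near[1],z])[0]
    yy,xx=np.mgrid[:400,:640];m&=np.hypot(xx-u[0],yy-u[1])<34
    m=cv2.morphologyEx(m.astype(np.uint8),cv2.MORPH_OPEN,np.ones((3,3)))
    cs=cv2.findContours(m,cv2.RETR_EXTERNAL,cv2.CHAIN_APPROX_NONE)[0]
    k=cv2.convexHull(max(cs,key=cv2.contourArea)).reshape(-1,2)
    return circ(px2w(c,k,z))
E
python3 - <<'E'
from h import *
im=cv2.imread("pics/top0.png");im2=cv2.imread("pics/side0.png")
for c,i in(("top",im),("side",im2)):
    print(c,mask(c,i,"tile",(596,190),44),mask(c,i,"cork",(577,-107),56))
P=px2w("top",[(197,168),(384,176),(378,246),(193,240)],14);print(P.round())
cr=cv2.resize(im[155:258,185:395],None,fx=3.8,fy=3.8,interpolation=cv2.INTER_CUBIC)
cr2=cv2.resize(im2[130:270,275:370],None,fx=3.8,fy=3.8,interpolation=cv2.INTER_CUBIC)
cv2.imwrite("pics/c1.png",cr);cv2.imwrite("pics/c2.png",cr2)
E
```

```text
top (array([597.5, 194.9]), 54.8) (array([ 577.1, -101.4]), 54.9)
side (array([601. , 199.5]), 46.5) (array([ 576.7, -105.5]), 57.7)
[[ 687.  276.]
 [ 664. -211.]
 [ 482. -192.]
 [ 500.  283.]]
```

View pics/c1.png

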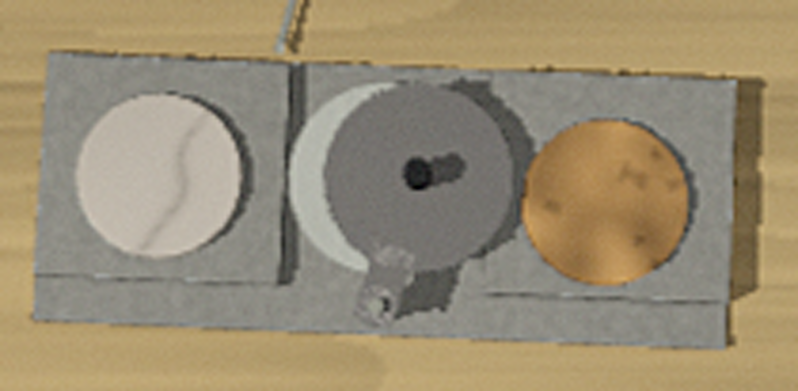

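```bash
python3 - <<'E'
from h import *
from scipy.optimize import least_squares
w=lambda L,z: px2w("top",np.array(L)/3.8+[184.6,154.6],z)
D=[(w([(47,52),(735,80)],38),0,75),(w([(35,272),(280,285)],32),0,-75),(w([(485,293),(727,302)],44),0,-75),(w([(47,52),(35,272)],32),1,232),(w([(737,80),(727,302)],44),1,-232),(w([(282,270),(291,80)],32),1,68)]
bed=w([(290,180),(300,235),(330,262),(363,272),(310,125),(340,95),(375,83)],30)
pin=w([(379,303)],82)
print("bedcirc",circ(bed),"pin",pin)
def inv(P,S):
    a=np.radians(S[2]);return (P-S[:2])@np.array([[np.cos(a),-np.sin(a)],[np.sin(a),np.cos(a)]])
def f(S): return np.concatenate([inv(P,S)[:,k]-v for P,k,v in D]+[np.hypot(*(bed-S[:2]).T)-65, (inv(pin,S)-[-88,0]).ravel()])
r=least_squares(f,[580,40,2],loss="soft_l1");print(r.x,f(r.x).round(1))
S=r.x
kn=px2w("top",(np.array([(416,172)])/3.8+[184.6,154.6]),108);p=stand2w([-88,0],S)
print("knob",kn,"pin",p,"ang",np.degrees(np.arctan2(*(kn-p)[0][::-1])),np.hypot(*(kn-p)[0]))
im=cv2.imread("pics/top0.png")
for q in(75,92):pass
cov=[(325,180),(345,115),(420,84),(470,95),(513,180),(490,235),(440,265)]
print("cover",circ(w(cov,73)))
E
```

```text
bedcirc (array([595.1,  43.7]), 65.5) pin [[510.63133289  45.94183744]]
[596.65218264  42.91102027  -2.63545419] [-0.2  0.1  2.2  0.1 -0.2  0.3  0.9 -0.6  0.1  2.9 -0.9 -0.5  0.1  4.6
  3.   0.2 -1.8 -0.2  0.2  1.9 -0.9]
knob [[591.70468837  21.4956682 ]] pin [[508.74525951  46.95736012]] ang -17.06216092846859 86.77882570765863
cover (array([594.3,  20.5]), 60.8)
```

```bash
python3 -m crank '-1 0 0 0 0 0 9.35;-1 0 0 0 0 0 9.35;-1 0 0 0 0 0 9.35;-1 0 0 0 0 0 9.35;-1 0 0 0 0 0 9.35;-1 0 0 0 0 0 9.35;-1 0 0 0 0 0 9.35' && python3 -m crank '-1 -50 35.2 0 0 0 0;-1 -50 35.2 0 0 0 0;-1 -50 35.2 0 0 0 0;-1 -50 35.2 0 0 0 0;-1 -50 35.2 0 0 0 0;-1 -50 35.2 0 0 0 0;-1 -50 35.2 0 0 0 0;-1 -50 35.2 0 0 0 0;-1 -50 35.2 0 0 0 0;-1 -50 35.2 0 0 0 0' && python3 -m crank '-0.4 0 0 0 0 0 0;-0.4 0 0 0 0 0 0'
```

```text
time_s: 1.88
ee_pos: [239.1, 523.0, 225.0]
ee_rot: [180.0, -0.0, 89.7]
force: [0.6, -0.5, 0.4]
gripper_width: 91.2
gripper_force: 0.0
time_s: 3.12
ee_pos: [592.0, 21.1, 225.1]
ee_rot: [180.0, -0.0, 90.0]
force: [0.9, 0.8, -0.3]
gripper_width: 91.4
gripper_force: 0.0
time_s: 3.38
ee_pos: [590.4, 23.1, 224.7]
ee_rot: [-179.9, -0.0, 90.0]
force: [0.4, -0.2, 0.5]
gripper_width: 74.2
gripper_force: 0.0
```

```bash
python3 -m crank '-0.4 0 0 45 0 0 0;-0.4 0 0 45 0 0 0;-0.4 0 0 30 0 0 0;-0.4 0 0 14 0 0 0;0.6 0 0 0 0 0 0;1 0 0 0 0 0 0;1 0 0 0 0 0 0;1 0 0 0 0 0 0' 12; python3 - <<'E'
import numpy as np
a=np.radians(np.linspace(-17,-133,11));P=88*np.c_[np.sin(a),np.cos(a)]
print(np.diff(P,axis=0).round(1))
E
```

```text
time_s: 4.38
ee_pos: [591.3, 22.8, 91.7]
ee_rot: [179.9, -0.0, 90.0]
force: [-0.3, 0.4, -0.1]
gripper_width: 26.5
gripper_force: 0.0
[[-16.4  -6.9]
 [-14.7 -10. ]
 [-12.4 -12.8]
 [ -9.5 -15. ]
 [ -6.3 -16.6]
 [ -2.8 -17.6]
 [  0.7 -17.8]
 [  4.3 -17.3]
 [  7.7 -16. ]
 [ 10.8 -14.2]]
```

```bash
python3 -m crank '1 0 0 0 0 0 0;1 0 0 0 0 0 0;1 0 0 0 0 0 0' && python3 -m crank '1 -16.4 -6.9 0 0 0 0;1 -14.7 -10 0 0 0 0;1 -12.4 -12.8 0 0 0 0;1 -9.5 -15 0 0 0 0'
```

```text
time_s: 4.75
ee_pos: [591.9, 22.7, 91.4]
ee_rot: [179.9, 0.0, 90.0]
force: [2.9, -0.6, 0.3]
gripper_width: 17.6
gripper_force: 12.0
time_s: 5.25
ee_pos: [550.0, -33.1, 91.6]
ee_rot: [179.4, 0.3, 90.0]
force: [9.8, -8.3, -3.5]
gripper_width: 17.8
gripper_force: 12.0
```

```bash
python3 -m crank '1 -6.3 -16.6 0 0 0 0;1 -2.8 -17.6 0 0 0 0;1 0.7 -17.8 0 0 0 0;1 4.3 -17.3 0 0 0 0;1 7.7 -16 0 0 0 0;1 10.8 -14.2 0 0 0 0;1 0 0 0 0 0 0' && python3 -m crank '-0.4 0 0 0 0 0 0;-0.4 0 0 0 0 0 0;-0.4 0 0 0 0 0 0;-0.54 0 0 -40 0 0 0;-0.54 0 0 -60 0 0 0;-0.54 0 0 0 0 0 0'
```

```text
time_s: 6.12
ee_pos: [445.0, -14.4, 91.1]
ee_rot: [-179.9, -0.1, 90.0]
force: [-0.9, 0.1, 5.2]
gripper_width: 17.6
gripper_force: 12.0
time_s: 6.88
ee_pos: [449.7, -16.0, 195.0]
ee_rot: [179.4, 0.0, 90.0]
force: [-0.3, -0.1, -0.2]
gripper_width: 69.9
gripper_force: 0.0
```

```bash
python3 -m crank '-0.54 49 24.5 0 0 0 0;-0.54 49 24.5 0 0 0 0;-0.54 49 24.5 0 0 0 0;-0.54 49 24.5 0 0 0 0;-0.54 49 24.5 0 0 0 0;-0.54 49 24.5 0 0 0 0;-0.54 0 0 0 0 0 0' && python3 - <<'E'
from h import *
im=shot("t2");im2=shot("s2","side")
for c,i in(("top",im),("side",im2)):
    print(c,mask(c,i,"tile",(596,194),44),mask(c,i,"cork",(577,-107),56))
a=cv2.resize(im[155:258,185:395],None,fx=3.8,fy=3.8,interpolation=cv2.INTER_CUBIC)
cv2.imwrite("pics/c2.png",a)
E
```

```text
time_s: 7.75
ee_pos: [594.3, 281.2, 188.1]
ee_rot: [-179.9, 0.0, 90.2]
force: [-0.7, -0.2, -0.5]
gripper_width: 70.3
gripper_force: 0.0
top (array([591.6, 213.8]), 65.2) (array([ 577.3, -101.2]), 54.7)
side (array([597. , 195.9]), 49.9) (array([ 576.7, -106.8]), 57.4)
```

View pics/c2.png

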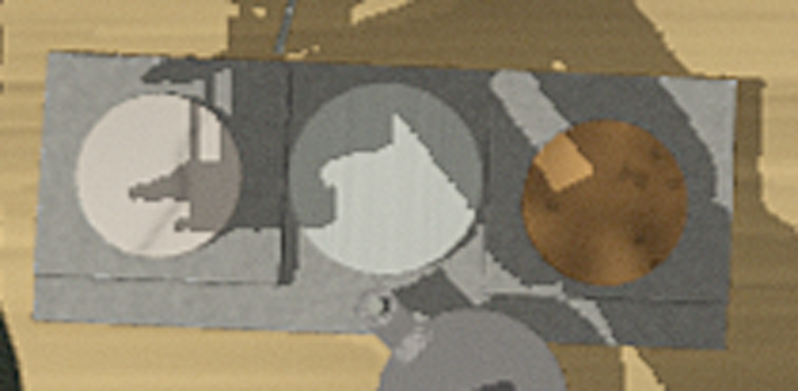

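```bash
python3 - <<'E'
from h import *
w=lambda L,z: px2w("top",np.array(L)/3.8+[184.6,154.6],z)
print("bed",w([(386.5,179)],30),circ(w([(289,179),(484,179),(386,83),(386,275)],30)),"tile",w([(158.5,175)],44),"cork",w([(605,202)],56))
# reference check: gripper/known world offset none
a=np.radians(-2.6)
b=np.array([596,43.]);
for n,p in(("tile",[597.5,194.9]),("cork",[577.2,-101.3])):
    d=np.array(p)-b;print(n,"stand",d@np.array([[np.cos(a),-np.sin(a)],[np.sin(a),np.cos(a)]]))
E
```

```text
bed [[596.01498834  43.15598319]] (array([596.4,  43.1]), 65.3) tile [[597.87070118 193.89915249]] cork [[ 577.21339826 -101.548404  ]]
tile stand [ -5.39218204 151.81167403]
cork stand [ -12.23476753 -145.0042774 ]
```

```bash
python3 -m crank '-0.54 0 1.6 50 0 0 0;-0.54 0 1.6 50 0 0 0;-0.54 0 0 28 0 0 0;-0.54 0 0 6 0 0 0;-0.54 0 0 0 0 0 0;-0.54 0 0 0 0 0 0;-0.54 0 0 0 0 0 0'
```

```text
time_s: 8.72
ee_pos: [597.7, 278.5, 58.4]
ee_rot: [179.9, -0.1, 90.0]
force: [-0.2, 0.3, -0.5]
gripper_width: 69.9
gripper_force: 0.0
```

```bash
python3 -m crank '-0.54 0 0 10 0 0 0;-0.54 0 0 0 0 0 0;-0.54 -5 0 0 0 0 0;-0.54 -5 0 0 0 0 0;-0.54 -5 0 0 0 0 0;-0.54 -5 0 0 0 0 0;-0.54 -5 0 0 0 0 0;-0.54 0 0 0 0 0 0'; python3 -c "
from workcell import env;s=env.state();print(s['ee_pos'],s['force'])"
```

```text
time_s: 9.72
ee_pos: [597.1, 252.9, 47.1]
ee_rot: [180.0, -0.0, 89.9]
force: [0.5, -0.5, 0.4]
gripper_width: 70.1
gripper_force: 0.0
[597.09083517 252.87568599  47.0533913 ] [ 0.48851527 -0.48332727  0.41165663]
```

```bash
python3 -m crank '-0.54 -6 0 0 0 0 0;-0.54 -12 0 0 0 0 0;-0.54 -14 0 0 0 0 0;-0.54 -14 0 0 0 0 0;-0.54 -14 0 0 0 0 0;-0.54 -14 0 0 0 0 0;-0.54 -14 0 0 0 0 0;-0.54 -14 0 0 0 0 0;-0.54 -12 0 0 0 0 0;-0.54 -8 0 0 0 0 0' && python3 -m crank '-0.54 -5 0 0 0 0 0;-0.54 -3 0 0 0 0 0;-0.54 0 0 0 0 0 0' && python3 - <<'E'
from h import *
im=shot("t3");im2=shot("s3","side")
for c,i in(("top",im),("side",im2)):
    print(c,mask(c,i,"tile",(596,65),43))
a=cv2.resize(im[155:258,185:395],None,fx=3.8,fy=3.8,interpolation=cv2.INTER_CUBIC)
cv2.imwrite("pics/c3.png",a)
E
```

```text
time_s: 10.98
ee_pos: [596.8, 130.3, 46.8]
ee_rot: [-180.0, 0.0, 90.0]
force: [0.9, 1.7, 0.5]
gripper_width: 70.5
gripper_force: 0.9
time_s: 11.35
ee_pos: [596.8, 123.1, 46.8]
ee_rot: [-180.0, 0.0, 90.0]
force: [0.1, 0.0, -0.5]
gripper_width: 70.3
gripper_force: 0.0
top (array([565.3,  -2.1]), 17.1)
side (array([599.4, 110.7]), 17.2)
```

View pics/c3.png

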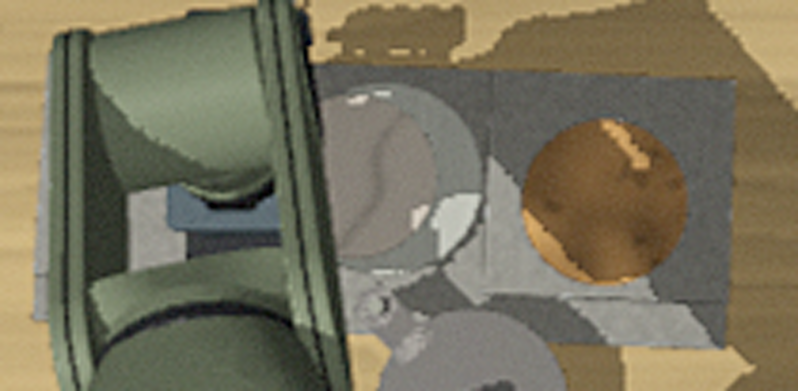

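```bash
python3 -m crank '-0.54 -3 -0.1 0 0 0 0;-0.54 -3 -0.1 0 0 0 0;-0.54 -3 -0.1 0 0 0 0;-0.54 -3 -0.1 0 0 0 0;-0.54 -3 0 0 0 0 0;-0.54 -3 0 0 0 0 0;-0.54 -2 0 0 0 0 0;-0.54 -1.5 0 0 0 0 0;-0.54 0 0 0 0 0 0' && python3 -m crank '-0.54 8 0 0 0 0 0;-0.54 20 0 0 0 0 0;-0.54 40 0 -30 0 0 0;-0.54 50 0 -60 0 0 0;-0.54 0 0 -60 0 0 0;-0.54 -30 -60 0 0 0 0;-0.54 -60 -60 0 0 0 0;-0.54 -60 -60 0 0 0 0;-0.54 -60 -20 0 0 0 0;-0.54 -60 0 0 0 0 0' && python3 -m crank '-0.54 -62 0 0 0 0 0;-0.54 -62 10 0 0 0 0;-0.54 -62 40 0 0 0 0;-0.54 -40 60 0 0 0 0;-0.54 0 60 0 0 0 0;-0.54 0 0 0 0 0 0' && python3 - <<'E'
from h import *
im=shot("t4");im2=shot("s4","side")
for c,i in(("top",im),("side",im2)):
    print(c,mask(c,i,"tile",(596,43),42),mask(c,i,"cork",(577,-104),56))
a=cv2.resize(im[155:258,185:395],None,fx=3.8,fy=3.8,interpolation=cv2.INTER_CUBIC)
cv2.imwrite("pics/c4.png",a)
E
```

```text
time_s: 12.58
ee_pos: [596.6, 101.6, 47.0]
ee_rot: [180.0, 0.0, 90.0]
force: [0.0, 0.3, -0.2]
gripper_width: 69.8
gripper_force: 0.4
time_s: 13.82
ee_pos: [431.0, -25.9, 185.4]
ee_rot: [180.0, -0.0, 90.1]
force: [1.0, -0.6, 0.3]
gripper_width: 70.1
gripper_force: 0.0
time_s: 14.58
ee_pos: [592.0, -235.9, 183.4]
ee_rot: [180.0, -0.0, 90.1]
force: [-1.2, -0.1, -0.1]
gripper_width: 70.4
gripper_force: 0.0
top (array([589.3,  50.9]), 64.9) (array([ 577.1, -101.6]), 54.8)
side (array([572.1,  66.5]), 28.3) (array([ 593.9, -121.3]), 41.2)
```

View pics/c4.png

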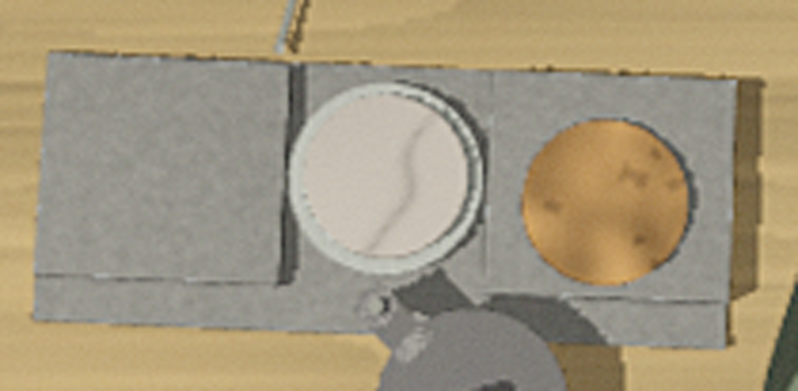

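```bash
python3 - <<'E'
from h import *
w=lambda L,z: px2w("top",np.array(L)/3.8+[184.6,154.6],z)
print(w([(385,174.5)],42),circ(w([(303,175),(467,175),(385,92),(385,257)],42)),w([(386.5,178.5)],30))
E
python3 -m crank '-0.54 0 -5 45 0 0 0;-0.54 0 -5 45 0 0 0;-0.54 0 -5 24 0 0 0;-0.54 0 0 4 0 0 0;-0.54 0 0 0 0 0 0;-0.54 0 0 0 0 0 0'
```

```text
[[597.7050488   43.66962438]] (array([598. ,  43.6]), 54.9) [[596.35340856  43.15561738]]
time_s: 15.42
ee_pos: [574.2, -237.0, 68.7]
ee_rot: [179.8, 0.1, 90.0]
force: [0.2, 0.5, -0.1]
gripper_width: 70.0
gripper_force: 0.0
```

```bash
python3 -m crank '-0.54 0 3 6 0 0 0;-0.54 0 0 3.5 0 0 0;-0.54 20 0 0 0 0 0;-0.54 25 0 0 0 0 0;-0.54 20 0 0 0 0 0;-0.54 7 0 0 0 0 0;-0.54 2 0 0 0 0 0;-0.54 0 0 0 0 0 0'
```

```text
time_s: 16.42
ee_pos: [576.4, -163.1, 57.5]
ee_rot: [180.0, 0.0, 90.0]
force: [-0.5, -0.4, 0.1]
gripper_width: 70.0
gripper_force: 0.0
```

```bash
python3 -m crank '-0.54 5 0.7 -1 0 0 0;-0.54 10 1.4 0 0 0 0;-0.54 14 2 0 0 0 0;-0.54 14 2 0 0 0 0;-0.54 14 2 0 0 0 0;-0.54 14 2 0 0 0 0;-0.54 14 2 0 0 0 0;-0.54 14 2 0 0 0 0;-0.54 14 2 0 0 0 0;-0.54 8 1.1 0 0 0 0' && python3 -m crank '-0.54 4 0.6 0 0 0 0;-0.54 2 0.3 0 0 0 0;-0.54 0 0 0 0 0 0' && python3 - <<'E'
from h import *
im=shot("t5")
a=cv2.resize(im[155:258,185:395],None,fx=3.8,fy=3.8,interpolation=cv2.INTER_CUBIC)
cv2.imwrite("pics/c5.png",a)
E
```

```text
time_s: 17.68
ee_pos: [593.6, -40.7, 58.4]
ee_rot: [-180.0, -0.0, 90.0]
force: [-0.9, -0.9, -0.3]
gripper_width: 70.0
gripper_force: 0.1
time_s: 18.05
ee_pos: [594.4, -35.9, 58.5]
ee_rot: [180.0, -0.0, 90.0]
force: [-0.1, -0.5, -0.3]
gripper_width: 70.2
gripper_force: 0.0
```

View pics/c5.png

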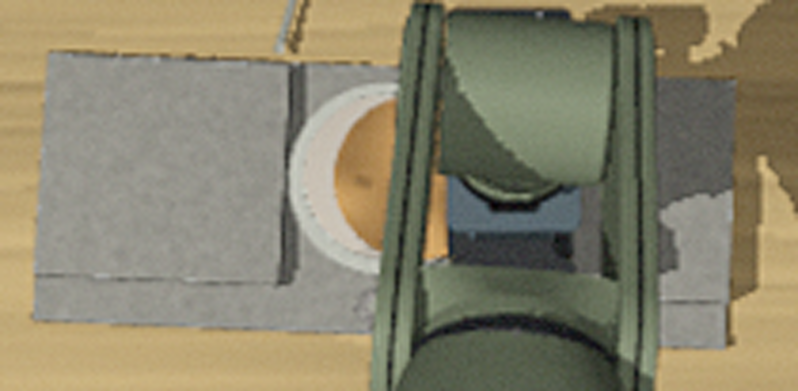

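```bash
python3 -m crank '-0.54 3 0.4 0 0 0 0;-0.54 3 0.4 0 0 0 0;-0.54 3 0.4 0 0 0 0;-0.54 3 0.4 0 0 0 0;-0.54 3 0.4 0 0 0 0;-0.54 3 0.4 0 0 0 0;-0.54 2 0.3 0 0 0 0;-0.54 1 0.3 0 0 0 0;-0.54 0 0 0 0 0 0' && python3 -m crank '-0.54 -6 0 0 0 0 0;-0.54 -20 0 0 0 0 0;-0.54 -45 0 0 0 0 0;-0.54 -55 -10 -30 0 0 0;-0.54 -60 -20 -40 0 0 0;-0.54 -60 -25 -40 0 0 0;-0.54 -60 -25 0 0 0 0;-0.54 -45 -20 0 0 0 0;-0.54 0 0 0 0 0 0;-0.54 0 0 0 0 0 0' && python3 - <<'E'
from h import *
im=shot("t6")
print(mask("top",im,"cork",(597,43),54),mask("top",im,"tile",(597,43),42))
a=cv2.resize(im[150:300,260:470],None,fx=3.8,fy=3.8,interpolation=cv2.INTER_CUBIC)
cv2.imwrite("pics/c6.png",a)
for c in("top","side"):
  grab_frame(c);print([(np.round(d["point"]).tolist(),round(d["p"],2)) for d in models.search_frame("weight",c)])
E
```

```text
time_s: 19.23
ee_pos: [597.4, -14.7, 58.5]
ee_rot: [180.0, -0.0, 90.0]
force: [-0.3, -0.1, 0.7]
gripper_width: 70.3
gripper_force: 0.0
time_s: 20.48
ee_pos: [505.7, -342.2, 154.0]
ee_rot: [-180.0, -0.0, 89.9]
force: [-0.6, -0.1, 0.0]
gripper_width: 70.2
gripper_force: 0.0
(array([597.,  43.]), 54.5) (array([591. ,  47.7]), 60.9)
[([377.0, -315.0, 13.0], 0.83), ([497.0, -364.0, 16.0], 0.62)]
[([494.0, -378.0, 18.0], 0.69), ([375.0, -329.0, 14.0], 0.62)]
```

View pics/c6.png

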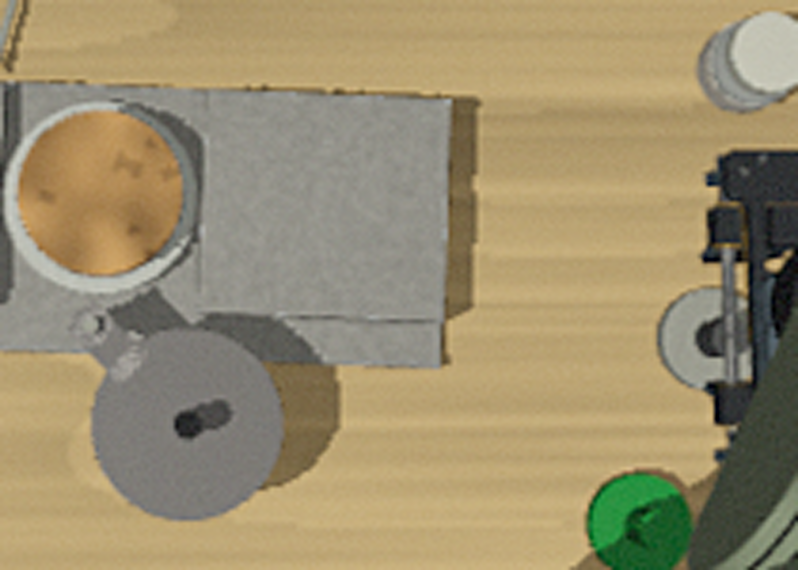

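```bash
python3 - <<'E'
from h import *
for c,u in(("top",(447,239)),("side",(316,325))):
    im=cv2.imread(f"pics/{c}0.png");h=cv2.cvtColor(im,cv2.COLOR_BGR2HSV).astype(int)
    yy,xx=np.mgrid[:400,:640];m=((h[...,1]<60)&(np.hypot(xx-u[0],yy-u[1])<22)).astype(np.uint8)
    cs=cv2.findContours(m,cv2.RETR_EXTERNAL,cv2.CHAIN_APPROX_NONE)[0]
    k=cv2.convexHull(max(cs,key=cv2.contourArea)).reshape(-1,2);print(c,k.min(0),k.max(0),circ(px2w(c,k,16)))
im=cv2.imread("pics/top0.png")
g=im[215:262,425:475];a=cv2.resize(g,None,fx=10,fy=10,interpolation=cv2.INTER_CUBIC);cv2.imwrite("pics/c7.png",a)
E
```

```text
top [433 226] [460 252] (array([ 499.5, -369.1]), 35.2)
side [301 311] [329 339] (array([ 498.9, -374.2]), 34.8)
```

View pics/c7.png

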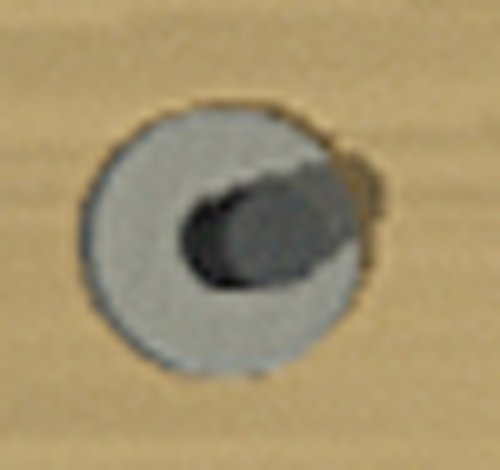

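```bash
python3 -m crank '-0.54 -28 -6.4 0 0 0 0;-0.54 0 0 40 0 0 0;-0.54 0 0 40 0 0 0;-0.54 0 0 25 0 0 0;-0.54 0 0 8 0 0 0;-0.54 0 0 0 0 0 0;-0.54 0 0 0 0 0 0'
```

```text
time_s: 21.6
ee_pos: [500.8, -370.3, 42.5]
ee_rot: [179.9, 0.1, 90.0]
force: [0.2, -0.0, -0.2]
gripper_width: 70.5
gripper_force: 0.0
```

```bash
python3 -m crank '-0.54 0 -1 8 0 0 0;-0.2 0 0 0 0 0 0;0.2 0 0 0 0 0 0;1 0 0 0 0 0 0;1 0 0 0 0 0 0;1 0 0 0 0 0 0;1 0 0 0 0 0 0;1 0 0 0 0 0 0;1 0 0 0 0 0 0' 35
```

```text
time_s: 22.72
ee_pos: [499.0, -369.9, 33.2]
ee_rot: [180.0, 0.0, 90.0]
force: [0.0, -0.2, -0.2]
gripper_width: 25.6
gripper_force: 35.0
```

```bash
python3 -m crank '1 0 0 -10 0 0 0;1 0 0 -25 0 0 0;1 0 0 -35 0 0 0;1 0 0 -35 0 0 0;1 0 0 -20 0 0 0;1 0 0 0 0 0 0' && python3 -m crank '1 15 10 0 0 0 0;1 30 10 0 0 0 0;1 45 10 0 0 0 0;1 50 10 0 0 0 0;1 50 10 0 0 0 0;1 50 10 0 0 0 0;1 50 10 0 0 0 0;1 45 10 0 0 0 0;1 40 10 0 0 0 0;1 25 6 0 0 0 0' && python3 -m crank '1 13 2 0 0 0 0;1 0 0 0 0 0 0;1 0 0 0 0 0 0;1 0 0 0 0 0 0' && python3 - <<'E'
from h import *
shot("s8","side");im=shot("t8");cv2.imwrite("pics/c8.png",np.vstack([im[130:270,180:400],cv2.imread("pics/s8.png")[120:270,250:470]]).repeat(2,0).repeat(2,1))
E
```

```text
time_s: 23.48
ee_pos: [499.1, -370.1, 159.4]
ee_rot: [179.9, 0.1, 90.0]
force: [-0.7, 1.3, -6.3]
gripper_width: 25.7
gripper_force: 35.0
time_s: 24.72
ee_pos: [594.0, 33.4, 156.3]
ee_rot: [-179.8, -0.1, 90.1]
force: [-0.4, -0.1, -5.3]
gripper_width: 25.3
gripper_force: 35.0
time_s: 25.22
ee_pos: [596.7, 42.1, 158.1]
ee_rot: [-180.0, 0.0, 89.9]
force: [0.2, -0.5, -4.7]
gripper_width: 24.7
gripper_force: 35.0
```

View pics/c8.png

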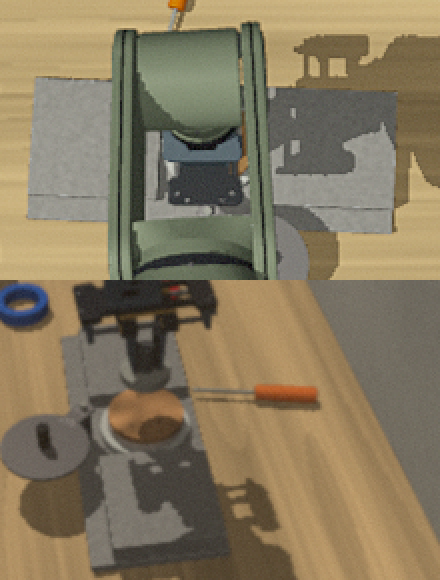

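```bash
python3 -m crank '1 0 0 20 0 0 0;1 0 0 25 0 0 0;1 0 0 12 0 0 0;1 0 0 6 0 0 0;1 0 0 3 0 0 0;1 0 0 0 0 0 0;1 0 0 0 0 0 0'
```

```text
time_s: 26.2
ee_pos: [597.4, 43.2, 92.8]
ee_rot: [179.9, -0.0, 90.0]
force: [0.2, 1.5, -5.9]
gripper_width: 25.2
gripper_force: 35.0
```

```bash
python3 -m crank '1 0 0 1 0 0 0;1 0 0 1 0 0 0;1 0 0 1 0 0 0;1 0 0 0.7 0 0 0;1 0 0 0 0 0 0' && python3 -m crank '1 0 0 0.5 0 0 0;1 0 0 0.5 0 0 0;1 0 0 0 0 0 0'
```

```text
time_s: 26.82
ee_pos: [596.9, 43.1, 88.4]
ee_rot: [-180.0, -0.0, 90.0]
force: [-0.2, -0.7, -6.3]
gripper_width: 25.1
gripper_force: 35.0
time_s: 27.2
ee_pos: [596.9, 43.1, 87.5]
ee_rot: [-180.0, -0.0, 90.0]
force: [-0.0, -0.4, -5.8]
gripper_width: 25.6
gripper_force: 35.0
```

```bash
python3 -m crank '1 0 0 0.4 0 0 0;1 0 0 0.4 0 0 0;1 0 0 0 0 0 0'
```

```text
time_s: 27.58
ee_pos: [597.0, 43.1, 87.2]
ee_rot: [180.0, -0.0, 90.0]
force: [-1.1, 0.0, -0.3]
gripper_width: 25.2
gripper_force: 35.0
```

```bash
python3 -m crank '0.3 0 0 0 0 0 0;0 0 0 0 0 0 0;-0.2 0 0 0 0 0 0;-0.2 0 0 0 0 0 0;-0.2 0 0 -20 0 0 0;-0.2 0 0 -50 0 0 0;-0.2 0 0 -60 0 0 0;-0.2 60 0 0 0 0 0;-0.2 60 0 0 0 0 0;-0.2 60 0 0 0 0 0' && python3 -m crank '-0.2 60 0 0 0 0 0;-0.2 0 0 0 0 0 0;-0.2 0 0 0 0 0 0' && python3 - <<'E'
from h import *
im=shot("t9");s=shot("s9","side")
print(mask("top",im,"cork",(597,43),54))
h=cv2.cvtColor(im,cv2.COLOR_BGR2HSV).astype(int);u=w2px("top",[597,43,70])[0];print(u)
cv2.imwrite("pics/c9.png",np.vstack([cv2.resize(im[165:245,240:360],None,fx=4,fy=4),cv2.resize(s[155:225,270:390],None,fx=4,fy=4)]))
E
```

```text
time_s: 28.82
ee_pos: [597.0, 224.7, 217.0]
ee_rot: [179.9, -0.0, 89.9]
force: [0.6, -0.9, 0.3]
gripper_width: 54.6
gripper_force: 0.0
time_s: 29.2
ee_pos: [596.8, 282.7, 216.4]
ee_rot: [-180.0, 0.1, 90.0]
force: [1.1, -0.5, -0.8]
gripper_width: 54.9
gripper_force: 0.0
(array([596.8,  43.4]), 54.3)
[285.7210865 199.5278171]
```

View pics/c9.png

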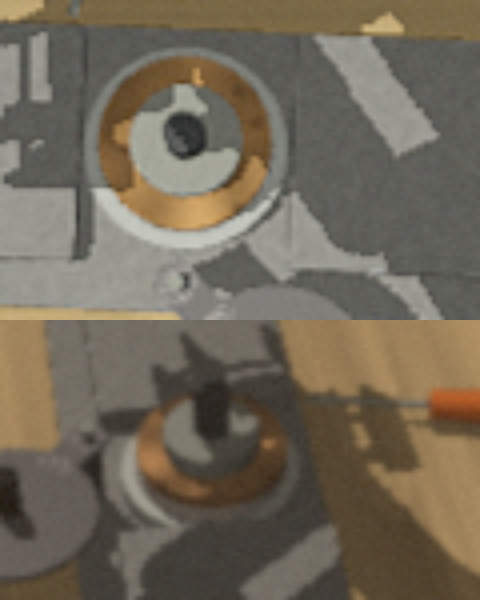

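The weight disc spans crop 130–242 × 83–195, centre about (186,139). The cork spans 99–271 × 55–229, centre about (185,142). So the weight is centred within about 2 mm, and upright in the side view.

```bash
python3 -c "
from workcell import env;print(env.job_done())"
```

```text
the job is handed in; nothing more can be done
None
```

I handed the job in at about 29 s. The cover is open about 2.3 rad, and the tile, cork and weight are stacked within about 2 mm of centre in the last pictures. I left the tape, jar and screwdriver alone. The hand-in gave no verdict.

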